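# Rock the angle gauge on the crowned stud until its pointer settles on the index

## Task

Take the angle gauge by the grip on its top and stand it upright on the crowned stud of the timber offcut, square across the crown with its dial facing you, pressing it gently so that the sprung stud gives a little. Then rock it over to the left on the stud until its swinging pointer settles on the index tab of the dial, and hold it there, still pressed lightly on the stud: finish while holding the gauge. Do not turn the index, and leave the hex-key set, the screw dish and the other things on the bench alone.

Things in the scene. Friction and masses are not known exactly. Their poses are not given: they have to be found in the camera images.
- gauge: The angle gauge, loose, about 0.34 kg, 172 mm high: aluminium foot 44 x 110 x 12 mm (x, y, z), above it an upright aluminium dial, 112 mm across, 18 mm thick, white face to -x, dial centre 70 mm above the underside, on top a black grip block. Origin: middle of the foot's underside; z up, x away from the dial face, y to the left as one looks at the face.
- gauge_grip (a point): Where to hold the gauge: inside the black grip block on its top, 154 mm above the foot's underside and 4 mm behind (+x of) the gauge's origin. The block is 24 mm (gauge x) by 30 mm (gauge y) and reaches from 132 to 172 mm above the underside; the dial's top is at 126 mm.
- gauge_foot (a point): Middle of the foot's underside (the gauge's origin); it moves with the gauge.
- pointer (a joint): Angle (rad) of the steel pendulum pointer about the gauge's x axis through the dial centre. It hangs down freely and swings for about 1 s after a move. 0: points to the middle of the foot (gauge upright); positive: tip to the left of that as one looks at the dial. Leaning the gauge's top to its left (+y) by an angle makes it read plus that angle.
- index (a joint): Angle (rad) of the index, a small dark tab 7 mm wide on the dial's lower left rim, same zero and sense as the pointer; set differently each time (0.26 to 0.56), stiff, not to be turned. The pointer is on the index when both joints read the same.
- pointer_tip (a point): Tip of the pointer, 40 mm from the dial centre; its z axis runs along the pointer up to the dial centre.
- index_tip (a point): The point of the dial at which the index points: 40 mm from the dial centre, at the index's angle. It coincides with the pointer's tip when the pointer is on the index.
- offcut: The timber offcut, fixed on the bench: 90 x 150 x 40 mm (x, y, z) with a dark steel plate 70 x 96 x 6 mm on it, from which the stud rises. Origin: centre of its underside, z up; x runs along the stud's crown, away from the robot. The gauge stands square when its x axis is along this x axis.
- stud_top (a point): Middle of the stud's highest line: 85 mm above the bench when free, over the offcut's centre; moves down with the stud. The stud is the upper half of a steel cylinder of 45 mm radius and 50 mm length lying along the offcut's x, so the gauge's flat foot can roll on it to the offcut's left and right (+y, -y).
- stud (a joint): How far (m) the stud has sunk: 0 free, 0.012 at its lower stop. It sinks straight down against a spring: it begins to give at about 2 N and sinks about 1 mm for each newton more.
- key_set: Bystander: folding hex-key set, 22 x 100 x 24 mm, left of the offcut.
- screw_dish: Bystander: steel screw dish, 84 mm wide, 18 mm high, between gauge and offcut.

How it is judged:
On the way:
1. The gauge, held by the gripper, stands upright (within 0.15 rad) and square on the stud, which has sunk by 1 mm or more (angle between gauge's own z axis and vertical below 0.15 rad and value of joint stud above 0.001 m and contact force between gauge and offcut above 0.5 N and angle between the x axis of gauge and the x axis of offcut, either way round below 0.17 rad and horizontal distance between gauge_foot and stud_top below 0.03 m and contact force between the fingers and gauge above 1 N), for 0.2 s.
At the end, for the whole second after the job is handed in: The gripper still holds the gauge, whose foot rests on the stud alone (sunk 1 to 11 mm, foot's middle within 40 mm of the stud's middle, square within 0.17 rad) and at rest; the pointer hangs freely and still, its tip within 3.2 mm (0.08 rad) of the index (distance between pointer_tip and index_tip below 0.0032 m and angle between pointer_tip's own z axis and vertical below 0.12 rad and velocity of joint pointer between -0.3 and 0.3 rad/s and value of joint stud between 0.001 and 0.011 m and contact force between gauge and offcut above 0.5 N and horizontal distance between gauge_foot and stud_top below 0.04 m and height (world z) of gauge_foot above 0.055 m and angle between the x axis of gauge and the x axis of offcut, either way round below 0.17 rad and linear speed of gauge below 0.02 m/s and contact force between the fingers and gauge above 1 N); the arm keeps its last pose, push and grip.
It fails at once if the index is turned on the dial (velocity of joint index above 0.5 rad/s or velocity of joint index below -0.5 rad/s).
It fails at once if the gauge is pushed against the offcut or stud with more than 30 N (contact force between gauge and offcut above 30 N).
It fails at once if the gauge is tipped over (angle between gauge's own z axis and vertical above 1 rad).
It fails at once if the hex-key set or the screw dish is moved by more than 30 mm (distance of any of key_set, screw_dish from where it was at the start of the episode above 0.03 m).
It also fails if it takes over 42 s, if anything falls off the work surface, if the arm or the gripper's body presses on something with over 40 N, if the wrist force passes 120 N, or if a joint passes its speed limit or range.

## Robot

A 6-joint arm with a two-finger parallel gripper is mounted at the origin on a cart in front of the work surface, level with it; the furniture and walls round the work are solid. World frame = base frame: x ahead of the robot, y to its left, z up, the work surface at z = 0. Lengths are in m, angles in rad, forces in N, time in s.
With the tool pointing down it reaches from about 0.35 to 0.725 m from the base axis. Payload 4.3 kg.
Tool frame: the origin (TCP) lies midway between the tips of the shut fingers; the grasp point (between the pads) lies 19 mm behind it; z points along the fingers, y is the line along which they close (so a half turn about z gives the same grasp; the last joint's range is limited). The gripper opens to 85 mm and grips with 20 to 120 N. Pads are 22 mm wide; open, the fingers measure 114 mm over their backs; the gripper's body (76 mm by 85 mm) begins 54 mm behind the grasp point. The pads swing forward as they close: fully open they stand 13 mm farther back than shut.
Start: joints at [0.996, 0.377, 0.081, 1.274, 0, 1.46], TCP at [0.258, 0.514, 0.231] pointing down, gripper open.
Joint ranges: [-2.72, 2.72], [-0.84, 1.66], [-1.02, 1.22], [-1.77, 2.12], [-1.37, 1.28], [-3.14, 3.14]. Speed limits (rad/s): [2.57, 2.57, 3.14, 3.14, 3.14, 3.14].

## Interface

Orientations are given as a unit quaternion [w, x, y, z].
In Python, from workcell import robot, imaging, workorder gives the robot as it stands. The module is installed in compiled form; this text tells all that it offers.
- The arm moves only by the tool servo_tool, never from a script. Its argument "steps" is a list of rows, each a list of 5 numbers: the shift along the tool's x, y, z in mm, then the turn about the tool's z in rad, then the opening, from -1 (shut) to 1 (fully open). In form: [[x, y, z, spin, claw], ...]. A call has 1 to 8 rows; each row is the pose to reach, as a shift and turn from the pose commanded when the call began, along the tool's axes at that moment; what a row does not reach only later rows make up. A row lasts 1/12 s, in which the tool goes at most 41.7 mm and 7.16 degrees, less where a joint would pass 70% of its speed; a pose out of reach is approached as far as the arm can. A call with a gripper value outside its range is refused whole. The fingers move at their own pace and stop on an object; "newtons" is the grip in N (left out, the last holds). Time passes only in rows, so rows that repeat a pose let the fingers close. It gives the time, the measured TCP pose, the force, the opening and the grip force at its end, in the units of the state.
- robot.state(): the state, without advancing time (a new reading comes with each control period).
- imaging.capture(name): name is "scene" or "top" or "wrist"; returns a dict with "image" (420x560x3 uint8, red, green, blue), "K" (3x3 intrinsics, pixels), "origin" and "rotation" of the camera in the world. Camera axes: x right, y up, looking along -z (the intrinsics and any distortion apply to the point x, -y, -z); pixel columns grow to the right and rows downward; lengths in m; the calibration is good to about 2 mm. A picture is of the moment at which its call begins. There is no depth.
- workorder.close_job(): hands the job in; it is judged then, once.
The state is a dict: "t": time; "joint_positions": joint angles; "joint_vel": joint speeds; "effort": joint torques, N m; "position": TCP position; "eef_rot": TCP orientation; "force": force on the tool from outside, world axes, zero at the start; "ft_torque": the same for the moment, N m; "grip_width": finger opening in m; "grasp_force": force on a finger pad.
Only numpy, scipy, OpenCV 4.12 (cv2) and the standard library are available. Lean on these libraries where they do the work, as an engineer would, in place of code of your own. Each camera call takes 0.05 s, during which the arm holds its last target. There are 200 camera calls.

## Working session

There is one attempt and no reset: what is moved stays moved. The work goes in short steps, Python scripts to look and compute and a tool call to move; the robot and the scene stay as the last step left them, time stands still between calls to the robot, and variables do not carry over. Pictures are saved under pics/ and viewed, at most 10 in all, crops included, and the job is handed in when it is done.

Besides the shell and the picture viewer there is one more tool, called after "Emit:" by a JSON object that holds its "name" and its "arguments". servo_tool: Moves the arm, as the interface text tells. Its arguments: {"type":"object","properties":{"steps":{"type":"array","items":{"type":"array","items":{"type":"number"}}},"newtons":{"type":"number"}},"required":["steps"]}

```bash
mkdir -p pics
cat > h.py <<'E'
import numpy as np, cv2, json
from workcell import robot, imaging, workorder
def cap(n,save=None):
    c=imaging.capture(n)
    if save: cv2.imwrite('pics/'+save,c['image'][:,:,::-1])
    return c
def ray(c,u,v):
    K=np.array(c['K']);d=np.linalg.inv(K)@[u,v,1]
    d=np.array(c['rotation'])@[d[0],-d[1],-d[2]];return np.array(c['origin']),d/np.linalg.norm(d)
def plane(c,u,v,z):
    o,d=ray(c,u,v);return o+d*(z-o[2])/d[2]
def tri(c1,p1,c2,p2):
    A=[];b=[]
    for c,p in((c1,p1),(c2,p2)):
        o,d=ray(c,*p);M=np.eye(3)-np.outer(d,d);A.append(M);b.append(M@o)
    return np.linalg.lstsq(np.vstack(A),np.hstack(b),rcond=None)[0]
def proj(c,P):
    q=np.array(c['rotation']).T@(np.array(P)-c['origin']);q=np.array(c['K'])@[q[0],-q[1],-q[2]];return q[:2]/q[2]
E
python3 - <<'E'
from h import *
ims=[]
for n in('scene','top'):
    c=cap(n,n+'0.png');print(n,np.round(c['K'],1).tolist(),np.round(c['origin'],3),np.round(c['rotation'],3).tolist(),[k for k in c])
print(robot.state())
E
```

```text
scene [[406.4, 0.0, 273.4], [0.0, 406.4, 213.2], [0.0, 0.0, 1.0]] [ 0.982 -0.615  1.023] [0.888, 0.355, 0.117, 0.268] ['image', 'K', 'origin', 'rotation']
top [[449.4, 0.0, 282.1], [0.0, 449.4, 204.9], [0.0, 0.0, 1.0]] [0.409 0.124 1.267] [0.717, 0.024, -0.028, -0.696] ['image', 'K', 'origin', 'rotation']
{'t': 0.1, 'joint_positions': array([ 9.95701259e-01,  3.78006180e-01,  7.97586550e-02,  1.27441917e+00,
       -2.09076341e-05,  1.46048898e+00]), 'joint_vel': array([ 0.00047482, -0.00144609,  0.00192767, -0.00072675,  0.00027516,
        0.00128582]), 'effort': array([ 2.23533047e-03, -4.64691818e+01,  2.70583749e+01,  1.20358044e-02,
       -1.81983819e-04, -5.93445762e-06]), 'position': array([0.25741022, 0.513494  , 0.23044476]), 'eef_rot': array([-3.04406082e-04,  2.30307578e-01,  9.73117436e-01, -8.84315802e-04]), 'force': array([-0.34651971,  0.49011718, -0.63522471]), 'ft_torque': array([-0.04502198, -0.01470706,  0.00607086]), 'grasp_force': 0.0, 'grip_width': 0.08560862366649209}
```

View pics/scene0.png

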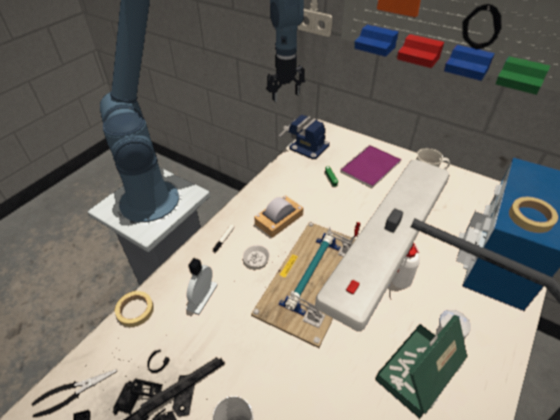

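View pics/top0.png

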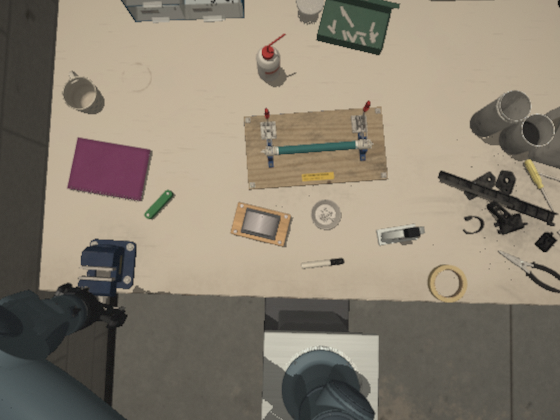

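```bash
sed -i 's/^def cap/from scipy.spatial.transform import Rotation as Ro\ndef cap/; s/    if save/    q=c["rotation"]; c["rotation"]=Ro.from_quat([q[1],q[2],q[3],q[0]]).as_matrix()\n    if save/' h.py
python3 - <<'E'
from h import *
t=cap('top');s=cap('scene');im=t['image']
print(plane(t,400,235,0),plane(t,262,223,.04))
hsv=cv2.cvtColor(im,cv2.COLOR_RGB2HSV)
big=lambda i,x,y,w,h,k:cv2.resize(i[y:y+h,x:x+w],None,fx=k,fy=k,interpolation=cv2.INTER_CUBIC)
a=big(im,365,205,80,55,5);b=big(im,222,190,80,65,5);c=big(s['image'],170,245,60,75,5);d=big(s['image'],245,185,70,60,5)
W=np.zeros((600,800,3),np.uint8)
W[:275,:400]=a;W[275:600,:400]=b;W[:375,400:700]=c;W[375:600,400:750]=d[:225]
cv2.imwrite('pics/crop.png',W[:,:,::-1])
E
```

```text
[ 0.42827844 -0.21679415  0.        ] [0.44880416 0.17143723 0.04      ]
```

View pics/crop.png

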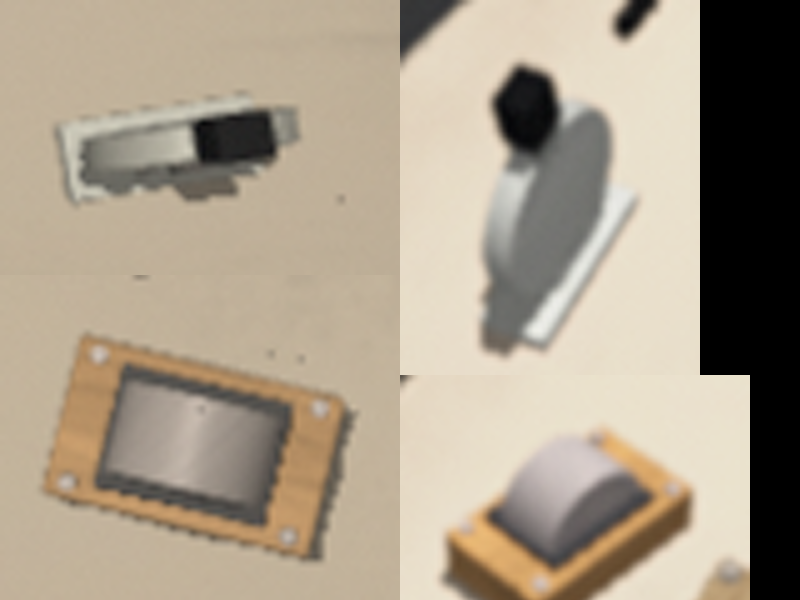

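Run:
```python
from h import *
t=cap('top');s=cap('scene');im=t['image']
P=lambda u,v,z:plane(t,365+u/5-.4,205+v/5-.4,z)
Q=lambda u,v,z:plane(t,222+u/5-.4,190+(v-275)/5-.4,z)
# offcut corners
c=np.array([Q(83,333,.04),Q(347,400,.04),Q(318,557,.04),Q(45,493,.04)])
print('offcut',c.mean(0),np.linalg.norm(c-np.roll(c,-1,0),axis=1))
e=(c[0]-c[1]+c[3]-c[2]);print('yaw',np.arctan2(e[1],e[0])-np.pi/2)
p=np.array([Q(126,365,.046),Q(292,405,.046),Q(265,523,.046),Q(97,485,.046)])
print('plate',p.mean(0),np.linalg.norm(p-np.roll(p,-1,0),axis=1));e=(p[0]-p[1]+p[3]-p[2]);print(np.arctan2(e[1],e[0])-np.pi/2)
# gauge foot
f=[P(60,122,.012),P(250,93,.012),P(73,202,0.012)]
e=f[0]-f[1];print('foot edge',f,np.arctan2(e[1],e[0])-np.pi/2)
hsv=cv2.cvtColor(im,cv2.COLOR_RGB2HSV)
def blob(c,x,y,w,h,th=60):
    m=(c['image'][y:y+h,x:x+w].max(2)<th).astype(np.uint8)
    n,l,st,ce=cv2.connectedComponentsWithStats(m);k=1+np.argmax(st[1:,4])
    cn=cv2.findContours((l==k).astype(np.uint8),0,1)[0][0]+[x,y]
    return ce[k]+[x,y],st[k],cv2.minAreaRect(cn)
b=blob(t,390,215,50,40);b2=blob(s,180,250,40,35);print(b,b2)
print('grip tri',tri(t,b[0],s,b2[0]),[plane(t,*b[0],z) for z in(.154,.172)])
```

```text
offcut [0.44682273 0.1734403  0.04      ] [0.14909272 0.08696116 0.15266133 0.08970414]
yaw -0.208390321979115
plate [0.44720258 0.17496198 0.046     ] [0.09294904 0.06563949 0.09338216 0.066992  ]
-0.19853682009038764
foot edge [array([ 0.4428158 , -0.14792214,  0.012     ]), array([ 0.46228666, -0.25410831,  0.012     ]), array([ 0.39851386, -0.15583735,  0.012     ])] 0.18135069731475384
(array([411.32592593, 232.42222222]), array([ 14,  13,  16,  10, 135], dtype=int32), ((411.5, 232.5), (9.0, 15.0), 90.0)) (array([195.05442177, 266.89115646]), array([  9,   9,  12,  17, 147], dtype=int32), ((194.5, 267.0), (16.0, 11.0), 90.0))
grip tri [ 0.43369566 -0.20442674  0.14898773] [array([ 0.433109  , -0.20339015,  0.154     ]), array([ 0.43271141, -0.1980942 ,  0.172     ])]
```

```bash
cat >> h.py <<'E'
def goto(x,y,z,yaw):
    s=robot.state();q=s['eef_rot'];R=Ro.from_quat([q[1],q[2],q[3],q[0]]).as_matrix()
    d=R.T@(np.array([x,y,z])-s['position'])*1000
    a=np.arctan2(R[1,1],R[0,1]);sp=(a-yaw+np.pi)%(2*np.pi)-np.pi
    print('t',s['t'],'pos',s['position'].round(4),'yaw',a.round(3),'shift',d.round(1),'spin',round(sp,3),'F',s['force'].round(2),'w',round(s['grip_width'],4),round(s['grasp_force'],1),'tilt',R[2].round(3))
E
python3 -c "
from h import *
goto(.4345,-.205,.22,.18)"
```

```text
t 0.3 pos [0.2576 0.5139 0.231 ] yaw 1.106 shift [-480.3 -563.3   11.3] spin 0.926 F [-0.2   0.5   0.03] w 0.0859 0.0 tilt [ 0.    -0.001 -1.   ]
```

Emit:
{"name": "servo_tool", "arguments": {"steps": [[-480, -563, 5, 0.926, 1], [-480, -563, 5, 0.926, 1], [-480, -563, 5, 0.926, 1], [-480, -563, 5, 0.926, 1], [-480, -563, 5, 0.926, 1], [-480, -563, 5, 0.926, 1], [-480, -563, 5, 0.926, 1], [-480, -563, 5, 0.926, 1]]}}

```text
t: 0.97
position: [0.3373, 0.1886, 0.2292]
eef_rot: [0.0, 0.642, 0.766, 0.0]
force: [1.5, -0.0, 1.0]
grip_width: 0.0856
grasp_force: 0.0
```

```bash
python3 -c "
from h import *
goto(.4345,-.205,.22,.18)"
```

```text
t 0.9667 pos [0.3373 0.1886 0.2292] yaw 0.176 shift [-404.5   26.9    9.2] spin -0.004 F [ 1.5  -0.02  1.  ] w 0.0856 0.0 tilt [ 0.     0.001 -1.   ]
```

Emit:
{"name": "servo_tool", "arguments": {"steps": [[-404, 27, 4, -0.004, 1], [-404, 27, 4, -0.004, 1], [-404, 27, 4, -0.004, 1], [-404, 27, 4, -0.004, 1], [-404, 27, 4, -0.004, 1], [-404, 27, 4, -0.004, 1], [-404, 27, 4, -0.004, 1], [-404, 27, 4, -0.004, 1]]}}

```text
t: 1.63
position: [0.4188, -0.1351, 0.2259]
eef_rot: [0.0, 0.639, 0.769, 0.0]
force: [1.6, 0.4, 0.4]
grip_width: 0.0849
grasp_force: 0.0
```

```bash
python3 -c "
from h import *
goto(.4345,-.205,.22,.18)"
```

```text
t 1.6333 pos [ 0.4188 -0.1351  0.2259] yaw 0.183 shift [-71.6   2.7   5.9] spin 0.003 F [1.56 0.45 0.35] w 0.0849 0.0 tilt [-0.     0.001 -1.   ]
```

Emit:
{"name": "servo_tool", "arguments": {"steps": [[-71.6, 2.7, 2, 0.003, 1], [-71.6, 2.7, 2, 0.003, 1], [-71.6, 2.7, 2, 0.003, 1], [-71.6, 2.7, 2, 0.003, 1], [-71.6, 2.7, 2, 0.003, 1]]}}

```text
t: 2.05
position: [0.434, -0.2021, 0.2235]
eef_rot: [-0.001, 0.64, 0.768, 0.0]
force: [1.0, -0.0, -0.4]
grip_width: 0.0851
grasp_force: 0.0
```

```bash
python3 -c "
from h import *
c=cap('wrist','w1.png')
for p in[(.4345,-.205,.172),(.4345,-.205,.0)]: print(proj(c,p))
goto(.4345,-.205,.136,.18)"
```

```text
[281.5878502 230.9999753]
[281.51732102 178.32712633]
t 2.1 pos [ 0.4341 -0.2016  0.2237] yaw 0.182 shift [-3.5 -0.2 87.7] spin 0.002 F [ 0.58 -0.12 -0.18] w 0.0853 0.0 tilt [ 0.001 -0.    -1.   ]
```

View pics/w1.png

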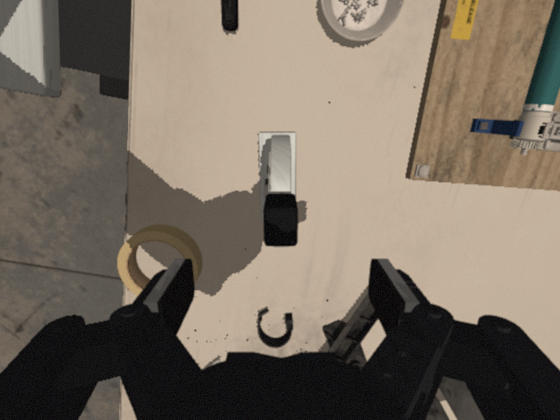

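Emit:
{"name": "servo_tool", "arguments": {"steps": [[0, 0, 40, 0, 1], [0, 0, 70, 0, 1], [0, 0, 87, 0, 1], [0, 0, 87, 0, 1], [0, 0, 87, 0, 1], [0, 0, 87, 0, -1], [0, 0, 87, 0, -1], [0, 0, 87, 0, -1]], "newtons": 25}}

```text
t: 2.77
position: [0.4358, -0.2032, 0.1384]
eef_rot: [0.002, 0.64, 0.768, 0.0]
force: [-0.2, 0.3, -0.2]
grip_width: 0.0519
grasp_force: 0.0
```

Emit:
{"name": "servo_tool", "arguments": {"steps": [[0, 0, 0, 0, -1], [0, 0, 0, 0, -1], [0, 0, 0, 0, -1], [0, 0, 0, 0, -1], [0, 0, 0, 0, -1], [0, 0, 0, 0, -1]]}}

```text
t: 3.27
position: [0.4349, -0.2032, 0.1375]
eef_rot: [0.001, 0.64, 0.768, -0.0]
force: [-1.4, -0.8, 4.9]
grip_width: 0.0237
grasp_force: 26.4
```

Emit:
{"name": "servo_tool", "arguments": {"steps": [[0, 0, -10, 0, -1], [0, 0, -30, 0, -1], [0, 0, -55, 0, -1], [0, 0, -80, 0, -1], [0, 0, -105, 0, -1], [0, 0, -120, 0, -1], [0, 0, -120, 0, -1], [0, 0, -120, 0, -1]]}}

```text
t: 3.93
position: [0.4347, -0.2029, 0.2564]
eef_rot: [0.0, 0.64, 0.768, 0.0]
force: [0.3, -0.3, -3.5]
grip_width: 0.0235
grasp_force: 25.4
```

```bash
python3 -c "
from h import *
goto(.451,.173,.26,-.2)"
```

```text
t 3.9333 pos [ 0.4347 -0.2029  0.2564] yaw 0.181 shift [366.8  83.6  -3.6] spin 0.381 F [ 0.33 -0.32 -3.49] w 0.0235 25.4 tilt [-0.  0. -1.]
```

Emit:
{"name": "servo_tool", "arguments": {"steps": [[10, 2, 0, 0.01, -1], [30, 7, 0, 0.03, -1], [55, 12, 0, 0.06, -1], [85, 19, 0, 0.09, -1], [115, 26, 0, 0.12, -1], [145, 33, 0, 0.15, -1], [175, 40, 0, 0.18, -1], [205, 47, 0, 0.21, -1]]}}

```text
t: 4.6
position: [0.4422, 0.009, 0.2543]
eef_rot: [-0.002, 0.718, 0.696, -0.001]
force: [0.1, 0.1, -2.5]
grip_width: 0.0233
grasp_force: 25.4
```

```bash
python3 -c "
from h import *
goto(.451,.173,.26,-.2)"
```

```text
t 4.6 pos [0.4422 0.009  0.2543] yaw -0.031 shift [164.2   3.7  -5.6] spin 0.169 F [ 0.11  0.09 -2.55] w 0.0233 25.4 tilt [ 0.001 -0.004 -1.   ]
```

Emit:
{"name": "servo_tool", "arguments": {"steps": [[30, 1, -2, 0.03, -1], [60, 2, -3, 0.06, -1], [90, 2, -3, 0.09, -1], [120, 3, -3, 0.12, -1], [145, 3, -3, 0.15, -1], [160, 4, -3, 0.169, -1], [164, 4, -3, 0.169, -1], [164, 4, -3, 0.169, -1]]}}

```text
t: 5.27
position: [0.4514, 0.1717, 0.2576]
eef_rot: [-0.001, 0.773, 0.635, -0.002]
force: [0.0, -0.2, -2.1]
grip_width: 0.0239
grasp_force: 25.3
```

Emit:
{"name": "servo_tool", "arguments": {"steps": [[0, 0, 0, 0, -1], [0, 0, 0, 0, -1], [0, 0, 0, 0, -1], [0, 0, 0, 0, -1]]}}

```text
t: 5.6
position: [0.4526, 0.1703, 0.2597]
eef_rot: [0.0, 0.774, 0.633, -0.0]
force: [0.3, -0.4, -2.5]
grip_width: 0.0235
grasp_force: 25.3
```

```bash
python3 -c "
from h import *
c=cap('top');w=cap('wrist');s=cap('scene')
big=lambda i,x,y,w,h,k:cv2.resize(i[y:y+h,x:x+w],None,fx=k,fy=k,interpolation=cv2.INTER_CUBIC)
W=np.zeros((600,800,3),np.uint8)
W[:300,:400]=big(c['image'],212,170,100,75,4)
W[300:,:400]=cv2.resize(w['image'],(400,300))
W[:400,400:]=big(s['image'],235,130,100,100,4)
cv2.imwrite('pics/c2.png',W[:,:,::-1])
for p in[(.447,.174,.085),(.451,.173,.29)]: print(proj(w,p),proj(c,p),proj(s,p))
goto(.451,.173,.26,-.2)"
```

```text
[275.66424685 182.68414304] [260.36012404 223.07402098] [277.84907766 202.23369109]
[276.96144661 292.22080331] [257.00420802 218.05811092] [278.07447547 152.90462947]
t 5.75 pos [0.4527 0.1707 0.2599] yaw -0.199 shift [ 1.9 -2.2 -0.1] spin 0.001 F [ 0.   -0.42 -2.64] w 0.0237 25.3 tilt [ 0.  0. -1.]
```

View pics/c2.png

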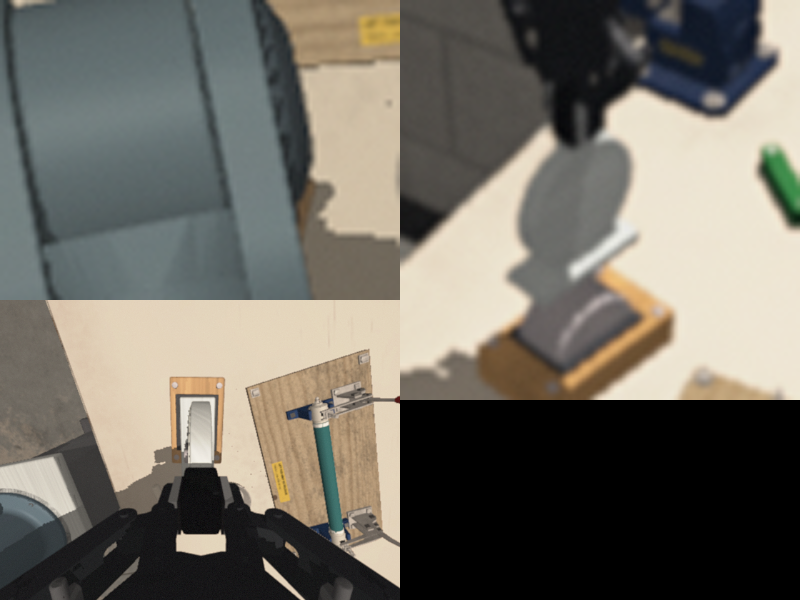

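Emit:
{"name": "servo_tool", "arguments": {"steps": [[-8, 3, -10, -0.08, -1], [-30, 9, -30, -0.19, -1], [-55, 17, -50, -0.31, -1], [-80, 25, -75, -0.43, -1], [-105, 33, -100, -0.55, -1], [-130, 41, -125, -0.67, -1], [-155, 49, -145, -0.79, -1], [-180, 57, -160, -0.91, -1]]}}

```text
t: 6.42
position: [0.4733, -0.018, 0.4221]
eef_rot: [0.002, 0.414, 0.91, 0.0]
force: [0.8, -0.2, -1.5]
grip_width: 0.0239
grasp_force: 25.5
```

```bash
python3 -c "
from h import *
goto(.5,-.25,.45,2.49)
print(robot.state()['joint_positions'].round(2))"
```

```text
t 6.4167 pos [ 0.4733 -0.018   0.4221] yaw 0.718 shift [-192.4 -132.4  -27.7] spin -1.772 F [ 0.84 -0.16 -1.52] w 0.0239 25.5 tilt [-0.002  0.002 -1.   ]
[-0.17  0.2   0.33  1.7   0.    0.68]
```

Emit:
{"name": "servo_tool", "arguments": {"steps": [[-24, -16, -10, -0.12, -1], [-48, -33, -18, -0.24, -1], [-72, -50, -28, -0.36, -1], [-96, -66, -28, -0.48, -1], [-120, -83, -28, -0.6, -1], [-144, -100, -28, -0.72, -1], [-168, -116, -28, -0.84, -1], [-192, -132, -28, -0.96, -1]]}}

```text
t: 7.08
position: [0.4984, -0.2498, 0.448]
eef_rot: [0.0, -0.053, 0.999, -0.0]
force: [1.7, 0.4, -3.1]
grip_width: 0.0238
grasp_force: 25.5
```

Emit:
{"name": "servo_tool", "arguments": {"steps": [[0, 0, 0, -0.12, -1], [0, 0, 0, -0.24, -1], [0, 0, 0, -0.36, -1], [0, 0, 0, -0.48, -1], [0, 0, 0, -0.6, -1], [0, 0, 0, -0.72, -1], [0, 0, 0, -0.81, -1], [0, 0, 0, -0.81, -1]]}}

```text
t: 7.75
position: [0.4986, -0.2484, 0.4478]
eef_rot: [0.0, -0.441, 0.898, -0.0]
force: [0.3, 0.8, -3.4]
grip_width: 0.0235
grasp_force: 26.1
```

Emit:
{"name": "servo_tool", "arguments": {"steps": [[0, 0, 0, 0, -1], [0, 0, 0, 0, -1], [0, 0, 0, 0, -1], [0, 0, 0, 0, -1], [0, 0, 0, 0, -1], [0, 0, 0, 0, -1], [0, 0, 0, 0, -1], [0, 0, 0, 0, -1]]}}

```text
t: 8.42
position: [0.4986, -0.2481, 0.4477]
eef_rot: [0.0, -0.44, 0.898, 0.0]
force: [0.1, 0.1, -2.8]
grip_width: 0.0236
grasp_force: 26.1
```

```bash
python3 -c "
from h import *
import pickle
goto(.5,-.25,.45,2.49)
print(robot.state()['joint_positions'].round(2))
S=[cap('scene') for i in range(4)]
s=S[0];s['image']=np.mean([q['image'] for q in S],0).astype(np.uint8)
pickle.dump(s,open('s.pkl','wb'))
u,v=proj(s,(.5,-.25,.385)).round().astype(int);print(u,v)
cv2.imwrite('pics/d.png',cv2.resize(s['image'][v-37:v+38,u-37:u+38],None,fx=8,fy=8,interpolation=cv2.INTER_CUBIC)[:,:,::-1])
"
```

```text
t 8.4167 pos [ 0.4986 -0.2481  0.4477] yaw 2.482 shift [ 0.6 -2.3 -2.3] spin -0.008 F [ 0.13  0.14 -2.79] w 0.0236 26.1 tilt [-0. -0. -1.]
[-0.58  0.44  0.74  1.88  0.   -1.49]
186 229
```

View pics/d.png

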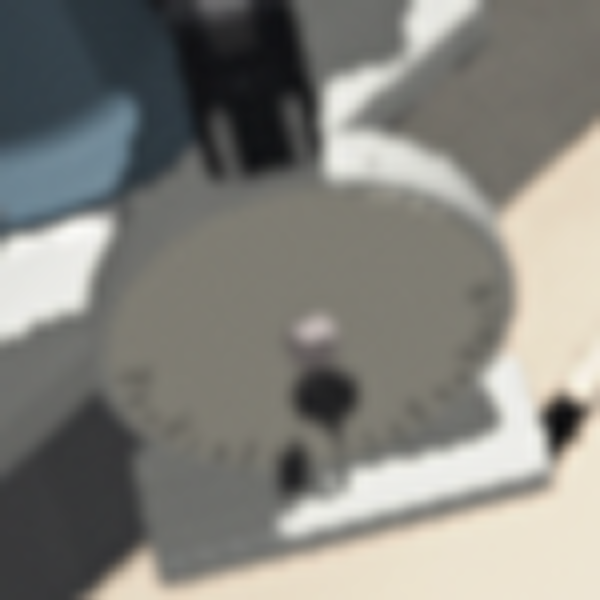

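Run:
```python
from h import *
import pickle
s=pickle.load(open('s.pkl','rb'))
st=robot.state();q=st['eef_rot'];R=Ro.from_quat([q[1],q[2],q[3],q[0]]).as_matrix()
a=2.482;X=np.array([np.cos(a),np.sin(a),0]);Y=np.array([-np.sin(a),np.cos(a),0]);Z=np.array([0,0,1.])
tcp=st['position'];O=tcp-.004*X-.1375*Z
def pl(px,xo):
    u,v=186-37+(px[0]+.5)/8-.5,229-37+(px[1]+.5)/8-.5
    o,d=ray(s,u,v);p=o+d*(((O+xo*X-o)@X)/(d@X));p-=O;return np.array([p@Y,p@Z])*1000
hub=pl((316,330),-.007);print('hub',hub)
for n,p,x in(('bob',(326,393),-.007),('tip',(337,450),-.007),('tab',(292,468),-.006),('tabtop',(294,452),-.006),('tabbot',(291,487),-.006)):
    e=pl(p,x)-hub;print(n,e,np.hypot(*e),np.arctan2(e[0],-e[1]))
f=[pl((165,583),-.022),pl((550,487),-.022)];e=f[0]-f[1];print(f,np.hypot(*e),'foot tilt',np.arctan2(-e[1],e[0]))
```

```text
hub [-0.66255159 70.32141085]
bob [  1.57664686 -25.11826627] 25.167699848504384 0.06268669569981818
tip [  2.55448271 -48.96232387] 49.02891535326134 0.052125155684409605
tab [ 15.46144065 -52.7441011 ] 54.96359111022133 0.2851520033631417
tabtop [ 13.80824601 -46.46369473] 48.472080475876254 0.2888709018699006
tabbot [ 17.0890301  -60.42572647] 62.79572731730858 0.27561297544141045
[array([54.81299024,  2.94121552]), array([-51.97405158,   0.83286134])] 106.80785297312315 foot tilt -0.019740974712796667
```

```bash
cat > uw.py <<'E'
from h import *
import pickle,sys
s=pickle.load(open('s.pkl','rb'))
st=robot.state();a=2.482
X=np.array([np.cos(a),np.sin(a),0]);Y=np.array([-np.sin(a),np.cos(a),0]);Z=np.array([0,0,1.])
O=st['position']-.004*X-.1375*Z-.006*X
# rows: px 6/mm, y left +62..-62 , z 135..0 -> image
g=[(y,z) for y,z in((.062,.132),(-.062,.132),(-.062,.0),(.062,.0))]
src=np.float32([proj(s,O+y*Y+z*Z) for y,z in g]);k=4.5
dst=np.float32([((.062-y)*1000*k,(.132-z)*1000*k) for y,z in g])
H=cv2.getPerspectiveTransform(src,dst)
W=cv2.warpPerspective(s['image'],H,(int(124*k),int(132*k)),flags=cv2.INTER_CUBIC)
cv2.imwrite('pics/uw.png',W[:,:,::-1])
E
python3 uw.py
```

```text
(no output)
```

View pics/uw.png

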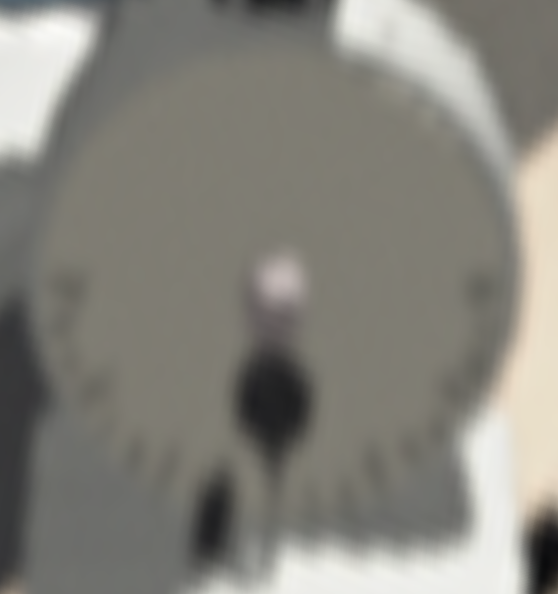

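```bash
python3 -c "
from h import *
goto(.451,.173,.30,-.2)"
```

```text
t 8.6167 pos [ 0.4986 -0.2481  0.4477] yaw 2.482 shift [-303.6  295.7  147.8] spin 2.682 F [-0.2  -0.39 -3.96] w 0.0238 26.1 tilt [-0. -0. -1.]
```

Emit:
{"name": "servo_tool", "arguments": {"steps": [[-5, 5, 5, 0.1, -1], [-18, 18, 15, 0.22, -1], [-35, 35, 30, 0.34, -1], [-53, 52, 40, 0.46, -1], [-71, 69, 50, 0.58, -1], [-89, 87, 60, 0.7, -1], [-107, 105, 70, 0.82, -1], [-125, 122, 80, 0.94, -1]]}}

```text
t: 9.28
position: [0.4782, -0.0733, 0.3674]
eef_rot: [0.0, 0.017, 1.0, 0.0]
force: [0.5, 0.8, -2.9]
grip_width: 0.0239
grasp_force: 26.1
```

```bash
python3 -c "
from h import *
goto(.451,.173,.30,-.2)"
```

```text
t 9.2833 pos [ 0.4782 -0.0733  0.3674] yaw 1.536 shift [ 35.8 245.2  67.4] spin 1.736 F [ 0.48  0.83 -2.86] w 0.0239 26.1 tilt [-0.  0. -1.]
```

Emit:
{"name": "servo_tool", "arguments": {"steps": [[4, 28, 8, 0.12, -1], [8, 56, 16, 0.24, -1], [13, 84, 24, 0.36, -1], [17, 112, 32, 0.48, -1], [21, 140, 40, 0.6, -1], [25, 168, 48, 0.72, -1], [29, 192, 56, 0.84, -1], [33, 215, 62, 0.96, -1]]}}

```text
t: 9.95
position: [0.4513, 0.1427, 0.3052]
eef_rot: [-0.0, 0.477, 0.879, -0.0]
force: [-0.2, 0.1, -3.1]
grip_width: 0.0235
grasp_force: 26.1
```

```bash
python3 -c "
from h import *
goto(.451,.173,.26,-.2)"
```

```text
t 9.95 pos [0.4513 0.1427 0.3052] yaw 0.577 shift [25.6 16.3 45.2] spin 0.777 F [-0.22  0.06 -3.06] w 0.0235 26.1 tilt [ 0. -0. -1.]
```

Emit:
{"name": "servo_tool", "arguments": {"steps": [[8, 5, 8, 0.12, -1], [16, 10, 16, 0.24, -1], [22, 14, 28, 0.36, -1], [25.6, 16.3, 38, 0.48, -1], [25.6, 16.3, 45, 0.6, -1], [25.6, 16.3, 45, 0.72, -1], [25.6, 16.3, 45, 0.777, -1], [25.6, 16.3, 45, 0.777, -1]]}}

```text
t: 10.62
position: [0.4512, 0.1716, 0.2606]
eef_rot: [-0.0, 0.773, 0.635, -0.0]
force: [-0.7, -0.8, -2.6]
grip_width: 0.0238
grasp_force: 26.1
```

Emit:
{"name": "servo_tool", "arguments": {"steps": [[0, 0, 0, 0, -1], [0, 0, 0, 0, -1], [0, 0, 0, 0, -1], [0, 0, 0, 0, -1]]}}

```text
t: 10.95
position: [0.4516, 0.1716, 0.2609]
eef_rot: [0.0, 0.772, 0.635, 0.0]
force: [-0.6, -0.4, -3.6]
grip_width: 0.024
grasp_force: 26.1
```

```bash
python3 -c "
from h import *
goto(.451,.173,.225,-.2)"
```

```text
t 10.95 pos [0.4516 0.1716 0.2609] yaw -0.195 shift [ 1.3 -0.9 35.9] spin 0.005 F [-0.57 -0.44 -3.62] w 0.024 26.1 tilt [ 0.  0. -1.]
```

Emit:
{"name": "servo_tool", "arguments": {"steps": [[1.3, -1, 12, 0.005, -1], [1.3, -1, 24, 0.005, -1], [1.3, -1, 32, 0.005, -1], [1.3, -1, 37, 0.005, -1], [1.3, -1, 40, 0.005, -1], [1.3, -1, 43, 0.005, -1], [1.3, -1, 43, 0.005, -1], [1.3, -1, 43, 0.005, -1]]}}

```text
t: 11.62
position: [0.4505, 0.1731, 0.2184]
eef_rot: [-0.0, 0.774, 0.633, 0.0]
force: [-4.0, -0.2, 2.1]
grip_width: 0.0237
grasp_force: 26.8
```

Emit:
{"name": "servo_tool", "arguments": {"steps": [[0, 0, 0, 0, -1], [0, 0, 0, 0, -1], [0, 0, 0, 0, -1], [0, 0, 0, 0, -1], [0, 0, 0, 0, -1]]}}

```text
t: 12.03
position: [0.4506, 0.1731, 0.2179]
eef_rot: [-0.0, 0.774, 0.633, -0.0]
force: [-4.0, -0.9, 3.7]
grip_width: 0.0241
grasp_force: 26.9
```

```bash
python3 -c "
from h import *
c=cap('scene','s2.png');w=cap('wrist','w2.png')
W=np.zeros((600,800,3),np.uint8)
W[:300,:400]=cv2.resize(w['image'],(400,300))
W[:400,400:]=cv2.resize(c['image'][150:230,238:318],(400,400),interpolation=cv2.INTER_CUBIC)
cv2.imwrite('pics/c3.png',W[:400,:,::-1])
goto(.451,.173,.2175,-.2)"
```

```text
t 12.1333 pos [0.4507 0.1731 0.2178] yaw -0.2 shift [-0.   0.3  0.3] spin 0.0 F [-4.2  -0.86  4.13] w 0.0238 26.9 tilt [ 0. -0. -1.]
```

View pics/c3.png

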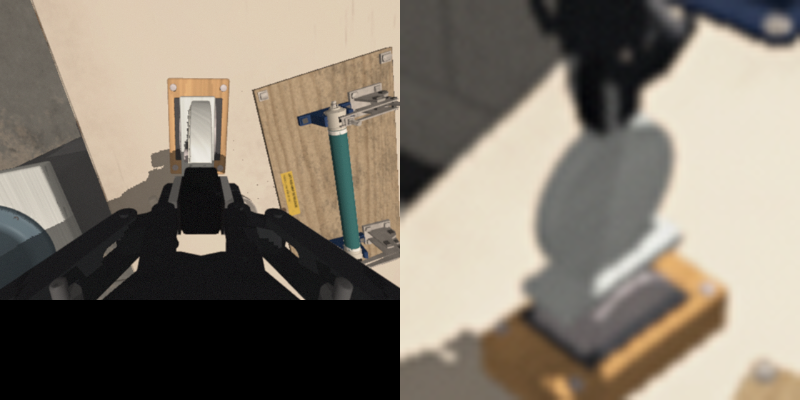

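Emit:
{"name": "servo_tool", "arguments": {"steps": [[3, 0, 0, 0, -1], [6, 0, 0.1, 0, -1], [9, 0, 0.2, 0, -1], [12, 0, 0.3, 0, -1], [15, 0, 0.5, 0, -1], [18, 0, 0.7, 0, -1], [21, 0, 1, 0, -1], [21, 0, 1, 0, -1]], "newtons": 20}}

```text
t: 12.8
position: [0.4553, 0.1943, 0.2168]
eef_rot: [0.0, 0.774, 0.633, 0.0]
force: [-2.3, -1.5, 3.7]
grip_width: 0.0235
grasp_force: 27.3
```

Emit:
{"name": "servo_tool", "arguments": {"steps": [[3, 0, 0.4, 0, -1], [6, 0, 0.8, 0, -1], [9, 0, 1.2, 0, -1], [12, 0, 1.6, 0, -1], [15, 0, 2, 0, -1], [18, 0, 2.5, 0, -1], [20.5, 0, 3, 0, -1], [20.5, 0, 3, 0, -1]]}}

```text
t: 13.47
position: [0.4593, 0.2144, 0.2137]
eef_rot: [-0.0, 0.774, 0.633, 0.0]
force: [-2.0, -1.2, 4.5]
grip_width: 0.0234
grasp_force: 27.8
```

Emit:
{"name": "servo_tool", "arguments": {"steps": [[0, 0, 0, 0, -1], [0, 0, 0, 0, -1], [0, 0, 0, 0, -1], [0, 0, 0, 0, -1], [0, 0, 0, 0, -1]]}}

```text
t: 13.88
position: [0.4592, 0.214, 0.2139]
eef_rot: [-0.0, 0.774, 0.633, 0.0]
force: [-1.3, 0.8, 3.4]
grip_width: 0.0236
grasp_force: 27.8
```

```bash
python3 -c "
from h import *
import pickle
c=cap('scene','s3.png');w=cap('wrist','w3.png');pickle.dump((c,w),open('f.pkl','wb'))
W=np.zeros((600,800,3),np.uint8)
W[:300,:400]=cv2.resize(w['image'][100:310,160:440],(400,300))
W[:400,400:]=cv2.resize(c['image'][150:230,238:318],(400,400),interpolation=cv2.INTER_CUBIC)
cv2.imwrite('pics/c4.png',W[:400,:,::-1])
goto(.451,.173,.2175,-.2)"
```

```text
t 13.9833 pos [0.4592 0.214  0.2139] yaw -0.2 shift [-41.8   0.1  -3.6] spin -0.0 F [-2.35  0.77  4.31] w 0.0236 27.8 tilt [ 0.001  0.    -1.   ]
```

View pics/c4.png

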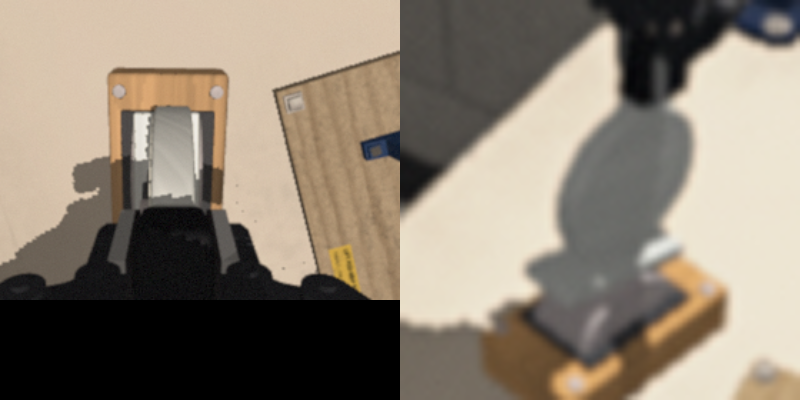

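Run:
```python
from h import *
import pickle
c,_=pickle.load(open('f.pkl','rb'))
a=-.2;X=np.array([np.cos(a),np.sin(a),0]);Y=np.array([-np.sin(a),np.cos(a),0]);Z=np.array([0,0,1.])
O=np.array([.447,.174,0])+.022*X;k=4
g=[(y,z) for y,z in((-.07,.21),(.08,.21),(.08,.06),(-.07,.06))]
src=np.float32([proj(c,O+y*Y+z*Z) for y,z in g])
dst=np.float32([((y+.07)*1000*k/1.5,(.21-z)*1000*k/1.5) for y,z in g])
H=cv2.getPerspectiveTransform(src,dst)
out=[cv2.warpPerspective(i,H,(400,400),flags=cv2.INTER_CUBIC) for i in(cv2.imread('pics/s2.png'),cv2.imread('pics/s3.png'))]
cv2.imwrite('pics/c5.png',np.hstack(out))
```

View pics/c5.png

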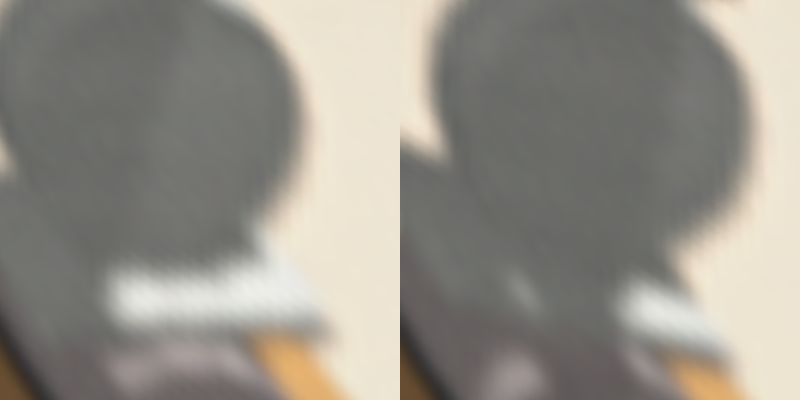

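Emit:
{"name": "servo_tool", "arguments": {"steps": [[0, 0, 0, 0, -1], [0, 0, 0, 0, -1], [0, 0, 0, 0, -1], [0, 0, 0, 0, -1], [0, 0, 0, 0, -1], [0, 0, 0, 0, -1], [0, 0, 0, 0, -1], [0, 0, 0, 0, -1]]}}

```text
t: 14.65
position: [0.4592, 0.2139, 0.2138]
eef_rot: [-0.0, 0.774, 0.633, 0.0]
force: [-0.0, 2.3, 4.1]
grip_width: 0.024
grasp_force: 27.9
```

Emit:
{"name": "servo_tool", "arguments": {"steps": [[0, 0, 0, 0, -1], [0, 0, 0, 0, -1], [0, 0, 0, 0, -1], [0, 0, 0, 0, -1], [0, 0, 0, 0, -1], [0, 0, 0, 0, -1], [0, 0, 0, 0, -1], [0, 0, 0, 0, -1]]}}

```text
t: 15.32
position: [0.4591, 0.2138, 0.2138]
eef_rot: [-0.0, 0.774, 0.633, 0.0]
force: [-1.7, 1.2, 3.4]
grip_width: 0.0237
grasp_force: 27.9
```

```bash
python3 -c "
from h import *
goto(.451,.173,.2175,-.2)
print(workorder.close_job())"
```

```text
t 15.3167 pos [0.4591 0.2138 0.2138] yaw -0.2 shift [-41.6   0.1  -3.7] spin -0.0 F [-1.69  1.24  3.45] w 0.0237 27.9 tilt [ 0.  0. -1.]
the job is handed in; nothing more can be done
None
```

I handed the job in at about 15 s with the gauge held and pressed lightly on the stud (roughly 7 N), leaning left by about 0.27 rad against a measured index angle of about 0.265. The final pointer position was worked out from the lean, because no camera could see the dial face at the end, and no verdict came back.

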